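Close the saw lubricant reservoir with its screw cap

TASK

Take the ball-headed casting that is plugging the filler neck of the green reservoir and put it in the blue crate. Then set the red screw cap upright on the neck, turn it back (anticlockwise from above) until its thread drops into place, screw it forward (clockwise) until it is fully home, and let go. Leave the bottle, the tin and the coupling standing where they are.

Things in the scene. Friction and masses are not known exactly. Their poses are not given: they have to be found in the camera images.
- reservoir: Fixed green box, 180 x 180 mm, 115 mm high; origin at the centre of its underside on the bench, x and y along its sides, z up. In its top is a square recess, 130 x 130 mm inside and 55 mm deep, with the filler neck upright in the middle.
- filler (a point): Recess floor centre, on the neck's axis, 60 mm above the bench, z up. How high cap_wing is above it tells the cap's state: lugs on the thread's top ledge about 79 mm (82 mm or crooked if a lug is on a stop post: turn on), dropped into the thread about 68.5 mm, fully home about 63.5 mm. The turn from dropped to home is clockwise, 1.1 to 1.4 rad, falling about 5 mm, to a hard stop.
- filler_mouth (a point): Centre of the top of the aluminium neck: 45 mm high, 34 mm across (45 mm with thread), bevelled top, 20 mm bore. Three thread starts 120 degrees apart; their angle differs each time and is not given. A cap on the ledge, turned anticlockwise up to 1.9 rad, comes to the gaps and a stop and falls 10 mm by its own weight if not held up. Turned clockwise on the ledge it meets a stop and never enters.
- cap_wing (a point): Centre of the wing grip of the loose red cap (0.07 kg): wing 48 mm along x, 14 mm along y, 26 mm high, on the cap's flat top, which is 13 mm below this point. Skirt 56 mm across, flared to 62 mm (55 inside) at the rim, 43 mm high, its rim 56 mm below this point. Inside, a 16 mm tapered centre plug that enters the bore, and three lugs 120 degrees apart. z is its axis, up. Starts upright on the bench.
- casting_ball (a point): Centre of the 40 mm ball of the loose aluminium casting (0.13 kg). Below the ball a 32 mm flange, its underside 28 mm below this point, and a 16 mm stem reaching 52 mm below this point; z is its axis, up. At the start the stem hangs loosely in the neck's bore and the flange rests on the neck's top.
- crate_mid (a point): Middle of the fixed blue crate, half-way up its 90 mm height (45 mm above the bench). Crate 220 mm along x by 180 mm along y outside, walls 6 mm, open on top; a single layer of fixed ball castings covers its floor up to 44 mm above the bench.
- bottle: Loose yellow plastic bottle with a black cap, 56 mm across, 170 mm high, standing on the bench; origin at the centre of its underside. To be left alone.
- tin: Loose steel tin, 66 mm across, 72 mm high, standing on the bench; origin at the centre of its underside. To be left alone.
- coupling: Loose aluminium coupling, 52 mm across, 52 mm high, standing on the bench; origin at the centre of its underside. To be left alone.

How it is judged (in metres and radians):
On the way, in this order (a step that is already met when the one before it is completed fails the run):
1. the casting lies in the blue crate (x of casting_ball in the frame of crate_mid between -0.104 and 0.104 m and y of casting_ball in the frame of crate_mid between -0.084 and 0.084 m and height (world z) of casting_ball below 0.12 m), for 0.2 s.
2. the cap is upright on the neck with its lugs dropped into the thread (horizontal distance between cap_wing and filler below 0.005 m and z of cap_wing in the frame of filler between 0.067 and 0.073 m and angle between cap_wing's own z axis and vertical below 0.12 rad), for 0.1 s.
At the end, for the whole second after the job is handed in: The casting lies in the blue crate, and the cap is upright on the neck (axis within 5 mm and 0.1 rad) and screwed down to within about 1.5 mm of its stop; the bottle, tin and coupling stand within 25 mm of where they were (all of step 1 and horizontal distance between cap_wing and filler below 0.005 m and z of cap_wing in the frame of filler between 0.06 and 0.0652 m and angle between cap_wing's own z axis and vertical below 0.1 rad); the robot touches nothing.
It fails at once if the bottle, the tin or the coupling is moved more than 25 mm or tipped (distance of any of bottle, tin, coupling from where it was at the start of the episode above 0.025 m or angle between any of bottle, tin, coupling's own z axis and vertical above 0.5 rad).
It also fails if it takes over 72 s, if anything falls off the work surface, if the arm or the gripper's body presses on something with over 40 N, if the wrist force passes 120 N, or if a joint passes its speed limit or range.

ROBOT

A 7-joint arm with a two-finger parallel gripper is mounted at the origin on the work surface. World frame = base frame: x ahead of the robot, y to its left, z up, the work surface at z = 0. Lengths are in m, angles in degrees, forces in N, time in s.
With the tool pointing down it reaches from about 0.425 to 0.875 m from the base axis. Payload 4.7 kg.
Tool frame: the origin (TCP) lies at the very end of the fingers, on their centre line; the grasp point (between the pads) lies 19 mm behind it; z points along the fingers, y is the line along which they close (so a half turn about z gives the same grasp; the last joint's range is limited). The gripper opens to 87 mm and grips with 3 to 60 N. Pads are 19 mm wide; open, the fingers measure 117 mm over their backs; the gripper's body (75 mm by 190 mm) begins 51 mm behind the grasp point.
Start: joints at [-64.223, 18.392, -4.016, 83.108, 1.295, 78.541, -3.26], TCP at [0.274, 0.589, 0.223] pointing down, gripper open.
Joint ranges: [-163.93, 163.93], [-17.29, 119.83], [-79.2, 71.16], [3.27, 140.29], [-89.18, 269.18], [5.43, 117.66], [-154.24, 154.24]. Speed limits (degrees/s): [147.25, 147.25, 180, 180, 180, 180, 180].

INTERFACE

Orientations are given as [roll, pitch, yaw] about the fixed x, y, z axes, in that order (R = Rz(yaw) Ry(pitch) Rx(roll)).
In Python, from cell import get_obs, read_camera, sign_off, silhouettes gives the robot as it stands.
- The arm moves only by the tool play_rows, never from a script. Its argument "steps" is a list that holds one entry, the list of rows, each a list of 7 numbers: the shift along the tool's x, y, z in m, then the turn, a rotation vector about the tool's x, y, z in rad, then the finger opening in m, from 0 to 0.087. A call has 1 to 12 rows; each row shifts and turns the commanded pose from where the row before left it, along the tool's axes as they then stand; what a row does not reach is not made up. A row lasts 1/10 s, in which the tool goes at most 50 mm and 8.59 degrees, less where a joint would pass 70% of its speed; a pose out of reach is approached as far as the arm can. A call is refused whole if a number of a shift passes 0.05 or a number of a turn 0.15, either way. A call with a gripper value outside its range is refused whole. The fingers move at their own pace and stop on an object; "force" is the grip in N (left out, the last holds). Time passes only in rows, so rows that do not move let the fingers close. It gives the time, the measured TCP pose, the force, the opening and the grip force at its end, in the units of the state.
- get_obs(): the state, without advancing time (a new reading comes with each control period).
- read_camera(name): name is "scene" or "side" or "wrist"; returns a dict with "frame" (480x640x3 uint8, red, green, blue), "intrinsics" (3x3 intrinsics, pixels), "view" (4x4, takes a point from world to camera coordinates). Camera axes: x right, y up, looking along -z (the intrinsics and any distortion apply to the point x, -y, -z); pixel columns grow to the right and rows downward; lengths in m; the calibration is good to about 2 mm. A picture is of the moment at which its call begins. There is no depth.
- sign_off(): hands the job in; it is judged then, once.
Trained networks look in the newest picture that a camera, given by its name, has taken for a name from the list of things; names that differ only in an ending like _2 or _b are one class to them, and where a whole thing is asked for, a point or a joint stands for the part that bears it (a point fixed in the world has none). Each returns a list of dicts, best first, with "p" (0 to 1); they miss things now and then, are a little off and sometimes report something else, mostly with a low value. They report only what shows in the picture. A call takes as long as a camera call.
- silhouettes(camera, name): "pixels" (480x640 bool, what is visible of it) and "extent" ([left, top, right, bottom] in pixels, round what is visible of it).
The state is a dict: "time_s": time; "qpos": joint angles; "joint_velocities": joint speeds; "effort": joint torques, N m; "tool_pos": TCP position; "tool_rot": TCP orientation; "force": force on the tool from outside, world axes, zero at the start; "wrist_torque": the same for the moment, N m; "grip_width": finger opening in m; "grasp_force": force on a finger pad.
Only numpy, scipy, OpenCV 4.12 (cv2) and the standard library are available. Lean on these libraries where they do the work, as an engineer would, in place of code of your own. Each camera call takes 0.05 s, during which the arm holds its last target. There are 200 camera calls.

## Working session

There is one attempt and no reset: what is moved stays moved. The work goes in short steps, Python scripts to look and compute and a tool call to move; the robot and the scene stay as the last step left them, time stands still between calls to the robot, and variables do not carry over. Pictures are saved under pics/ and viewed, at most 10 in all, crops included, and the job is handed in when it is done.

Besides the shell and the picture viewer there is one more tool, called by a JSON object that holds its "op" and its "data". play_rows: Moves the arm, as the interface text tells. Its arguments: {"type":"object","properties":{"steps":{"type":"array","items":{"type":"array","items":{"type":"array","items":{"type":"number"}}}},"force":{"type":"number"}},"required":["steps"]}

```bash
mkdir -p pics; ls
cat > h.py <<'E'
from cell import get_obs, read_camera, sign_off, silhouettes
import numpy as np, cv2
from scipy.spatial.transform import Rotation as R
def ray(cam,u,v):
    K=np.array(cam["intrinsics"]);V=np.array(cam["view"])
    d=np.linalg.inv(K)@[u,v,1]; d=np.array([d[0],-d[1],-d[2]])
    Rw=V[:3,:3].T; o=-Rw@V[:3,3]; d=Rw@d
    return o,d/np.linalg.norm(d)
def at_z(cam,u,v,z):
    o,d=ray(cam,u,v); return o+d*(z-o[2])/d[2]
def tri(rs):
    A=np.zeros((3,3));b=np.zeros(3)
    for o,d in rs:
        P=np.eye(3)-np.outer(d,d);A+=P;b+=P@o
    x=np.linalg.solve(A,b); return x,[np.linalg.norm((np.eye(3)-np.outer(d,d))@(x-o)) for o,d in rs]
def proj(cam,p):
    V=np.array(cam["view"]);q=V[:3,:3]@p+V[:3,3];q=np.array(cam["intrinsics"])@[q[0],-q[1],-q[2]];return q[:2]/q[2]
def save(cam,n): cv2.imwrite("pics/"+n,cam["frame"][:,:,::-1])
E
python3 - <<'E'
from h import *
print(get_obs())
c={}
for n in("scene","side"):
    c[n]=read_camera(n); V=c[n]["view"]; print(n,-np.array(V)[:3,:3].T@np.array(V)[:3,3])
for t in("reservoir","cap_wing","casting_ball","crate_mid","bottle","tin","coupling"):
    for n in("scene","side"):
        for s in silhouettes(n,t)[:2]:
            m=s["pixels"];y,x=np.nonzero(m);print(t,n,round(s["p"],2),s["extent"],m.sum(),x.mean().round(1),y.mean().round(1))
im=np.hstack([c["scene"]["frame"],c["side"]["frame"]])
for n in c: save(c[n],n+"0.png")
E
```

```text
pics
{'time_s': 0.0, 'qpos': array([-64.22524807,  18.43948764,  -4.01550063,  83.17575187,
         1.29621303,  78.54042201,  -3.2588141 ]), 'joint_velocities': array([-0.11052529, -0.02191155, -0.04222702,  0.077941  ,  0.01324053,
       -0.01121703,  0.02303339]), 'effort': array([ 2.05362194e-04, -4.91298294e+01, -4.04154276e-01, -3.12532425e+01,
       -6.41836273e-02,  4.36759565e-02,  1.65912284e-04]), 'tool_pos': array([0.27417902, 0.58872699, 0.22144922]), 'tool_rot': array([-1.79889650e+02,  6.97488001e-03,  1.55036422e+02]), 'force': array([-0.32781572, -0.04575897, -0.39209534]), 'wrist_torque': array([-0.03080044,  0.0013267 , -0.00118332]), 'grasp_force': 0.0, 'grip_width': 0.0868335982102988}
scene [0.79864871 0.46318832 0.99104713]
side [ 0.17354163 -0.69649151  0.76248721]
reservoir scene 0.8 [212.7, 187.2, 338.0, 322.4] 9072 275.8 251.6
reservoir side 0.82 [302.9, 211.8, 425.6, 322.7] 8966 362.5 266.9
reservoir side 0.34 [354.5, 225.1, 375.3, 252.0] 367 363.1 238.8
cap_wing scene 0.7 [443.4, 371.4, 482.0, 408.8] 1085 462.8 388.0
cap_wing side 0.61 [229.3, 172.2, 2
[... 168 characters left out ...]
ng_ball side 0.94 [352.8, 226.3, 375.6, 254.6] 420 362.8 238.9
crate_mid scene 0.79 [163.2, 86.1, 283.3, 198.8] 8313 227.0 141.2
crate_mid side 0.97 [329.3, 331.6, 516.9, 480.0] 19004 420.6 409.8
crate_mid side 0.33 [227.8, 175.1, 254.0, 205.5] 535 239.8 189.2
bottle scene 0.85 [367.5, 328.4, 404.6, 382.1] 1371 386.2 356.6
bottle scene 0.37 [213.2, 188.6, 340.0, 319.0] 9070 276.0 251.7
bottle side 0.74 [274.4, 151.0, 299.8, 220.1] 1210 287.4 188.8
tin scene 0.86 [367.2, 398.7, 408.9, 444.9] 1353 386.7 423.4
tin side 0.74 [291.0, 161.6, 309.3, 199.4] 437 302.6 176.4
coupling scene 0.85 [430.8, 301.9, 460.3, 334.4] 745 445.5 317.1
coupling side 0.57 [219.2, 207.3, 238.7, 232.9] 525 228.3 221.1
```

View pics/scene0.png

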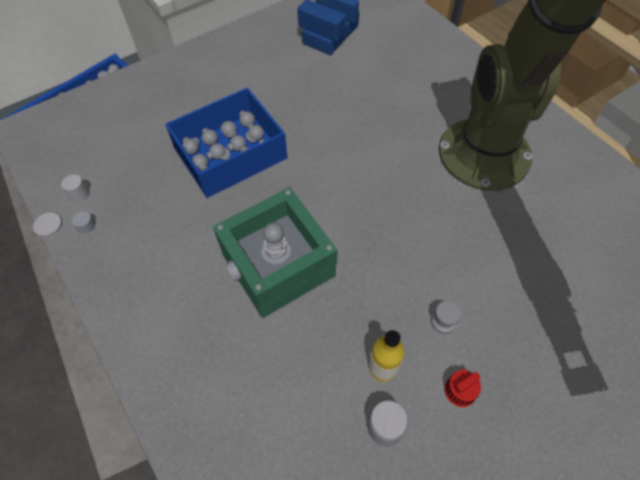

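View pics/side0.png

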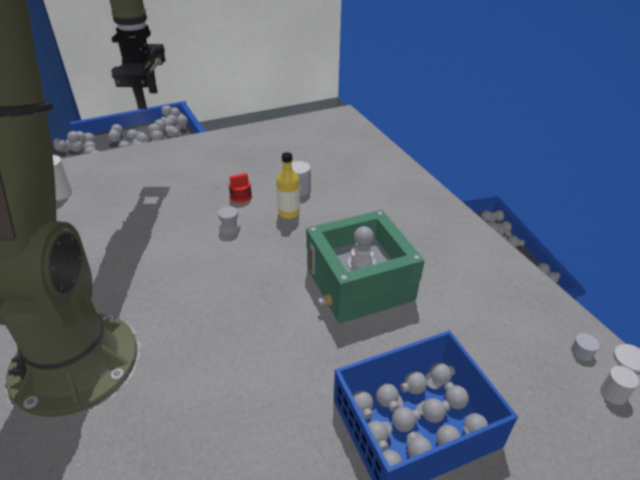

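Run:
```python
from h import *
c={n:read_camera(n) for n in("scene","side")}
def first(n,t):
    return silhouettes(n,t)[0]
for t,z in (("reservoir",.06),("cap_wing",.03),("casting_ball",.13),("bottle",.08),("tin",.036),("coupling",.026),("crate_mid",.06)):
    rs=[]
    for n in c:
        e=first(n,t)["extent"];u,v=(e[0]+e[2])/2,(e[1]+e[3])/2
        rs.append(ray(c[n],u,v)); print(t,n,at_z(c[n],u,v,z).round(3))
    print("  tri",*[np.round(a,3) for a in tri(rs)])
# top-face corners of reservoir (hull approx), in scene
for t,z in(("reservoir",.115),("crate_mid",.09)):
  for n in c:
    m=first(n,t)["pixels"].astype(np.uint8)
    h=cv2.convexHull(np.vstack(cv2.findContours(m,0,2)[0]))
    p=cv2.approxPolyDP(h,4,True)[:,0]
    for q in p: print(t,n,q,at_z(c[n],*q,z).round(3),at_z(c[n],*q,0).round(3))
```

```text
reservoir scene [ 0.582 -0.022  0.06 ]
reservoir side [ 0.575 -0.044  0.06 ]
  tri [ 0.581 -0.03   0.046] [0.002 0.002]
cap_wing scene [0.446 0.396 0.03 ]
cap_wing side [0.437 0.384 0.03 ]
  tri [0.441 0.396 0.021] [0.002 0.002]
casting_ball scene [ 0.58 -0.02  0.13]
casting_ball side [ 0.575 -0.035  0.13 ]
  tri [ 0.579 -0.026  0.122] [0.001 0.001]
bottle scene [0.538 0.28  0.08 ]
bottle side [0.535 0.288 0.08 ]
  tri [0.536 0.282 0.083] [0.003 0.003]
tin scene [0.596 0.366 0.036]
tin side [0.597 0.356 0.036]
  tri [0.598 0.364 0.032] [0.003 0.003]
coupling scene [0.377 0.277 0.026]
coupling side [0.373 0.264 0.026]
  tri [0.374 0.275 0.018] [0.001 0.001]
crate_mid scene [ 0.519 -0.338  0.06 ]
crate_mid side [ 0.511 -0.367  0.06 ]
  tri [ 0.516 -0.356  0.042] [0.004 0.004]
reservoir scene [289 187] [ 0.488 -0.111  0.115] [ 0.447 -0.187  0.   ]
reservoir scene [336 248] [0.492 0.063 0.115] [0.452 0.011 0.   ]
reservoir scene [335 274] [0.526 0.108 0.115] [0.491 0.061 0.   ]
reservoir scene [262 318] [0.685 0.105 0.115] [ 0.67   0.058 -0.   ]
reservoir scene [229 275] [ 0.691 -0.004  
[... 809 characters left out ...]
ene [206 197] [ 0.637 -0.206  0.09 ] [ 0.621 -0.273  0.   ]
crate_mid scene [175 150] [ 0.633 -0.36   0.09 ] [ 0.616 -0.443  0.   ]
crate_mid scene [166 124] [ 0.615 -0.443  0.09 ] [ 0.596 -0.534  0.   ]
crate_mid side [449 331] [ 0.617 -0.273  0.09 ] [ 0.677 -0.216  0.   ]
crate_mid side [517 416] [ 0.614 -0.449  0.09 ] [ 0.673 -0.416  0.   ]
crate_mid side [500 449] [ 0.557 -0.48   0.09 ] [ 0.608 -0.451  0.   ]
crate_mid side [433 479] [ 0.446 -0.477  0.09 ] [ 0.483 -0.448  0.   ]
crate_mid side [370 479] [ 0.369 -0.443  0.09 ] [ 0.395 -0.409  0.   ]
crate_mid side [333 401] [ 0.374 -0.316  0.09 ] [ 0.401 -0.265  0.   ]
crate_mid side [334 370] [ 0.399 -0.266  0.09 ] [ 0.43  -0.208  0.   ]
```

The scene view shows the casting standing in the neck at about (274,233), the cap at (463,388) and the crate at (227,141). The side view agrees with this. My estimates are neck axis ≈ (0.579,-0.027), crate ≈ (0.508,-0.355) and cap ≈ (0.442,0.395). I'll square the tool to the world axes first, then travel.

{"op": "play_rows", "data": {"steps": [[[0,0,0,0,0,-0.109,0.087],[0,0,0,0,0,-0.109,0.087],[0,0,0,0,0,-0.109,0.087],[0,0,0,0,0,-0.109,0.087],[-0.022,-0.044,0,0,0,0,0.087],[-0.022,-0.044,0,0,0,0,0.087],[-0.022,-0.044,0,0,0,0,0.087],[-0.022,-0.044,0,0,0,0,0.087],[-0.022,-0.044,0,0,0,0,0.087],[-0.022,-0.044,0,0,0,0,0.087],[-0.022,-0.044,0,0,0,0,0.087]]]}}

```text
time_s: 2.9
tool_pos: [0.4292, 0.2794, 0.2229]
tool_rot: [180.0, 0.0, -180.0]
force: [1.0, 0.1, 0.4]
grip_width: 0.0871
grasp_force: 0.0
```

{"op": "play_rows", "data": {"steps": [[[-0.022,-0.044,0,0,0,0,0.087],[-0.022,-0.044,0,0,0,0,0.087],[-0.022,-0.044,0,0,0,0,0.087],[-0.022,-0.044,0,0,0,0,0.087],[-0.022,-0.044,0,0,0,0,0.087],[-0.022,-0.044,0,0,0,0,0.087],[-0.022,-0.044,0,0,0,0,0.087],[0,0,0,0,0,0,0.087],[0,0,0,0,0,0,0.087]]]}}

```text
time_s: 3.8
tool_pos: [0.5826, -0.0281, 0.2224]
tool_rot: [-180.0, -0.0, 179.8]
force: [0.5, -0.5, 0.2]
grip_width: 0.0869
grasp_force: 0.0
```

Run:
```python
from h import *
o=get_obs();print(o["tool_pos"],o["tool_rot"],o["qpos"].round(1),o["time_s"])
c=read_camera("wrist");V=np.array(c["view"]);print(-V[:3,:3].T@V[:3,3])
for t in("casting_ball","reservoir"):
  for s in silhouettes("wrist",t)[:2]:
    e=s["extent"];y,x=np.nonzero(s["pixels"]);print(t,s["p"],e,x.mean(),y.mean(),at_z(c,(e[0]+e[2])/2,(e[1]+e[3])/2,.133))
print(proj(c,np.array([.579,-.027,.133])))
save(c,"wrist1.png")
```

```text
[ 0.58262217 -0.02805953  0.22239148] [-1.79998753e+02 -2.02751115e-02  1.79826765e+02] [-20.   10.5  23.   93.8  -4.2  76.6  93.5] 3.8
[ 0.51580136 -0.02689387  0.38597864]
casting_ball 0.57 [293.0, 213.3, 349.1, 271.2] 321.81661316211876 239.3687800963082 [ 0.58052769 -0.02726904  0.133     ]
reservoir 0.95 [196.1, 87.3, 454.8, 341.8] 322.30215370130634 200.38267623867247 [ 0.56042981 -0.02410829  0.133     ]
[321.41880165 240.1812522 ]
```

View pics/wrist1.png

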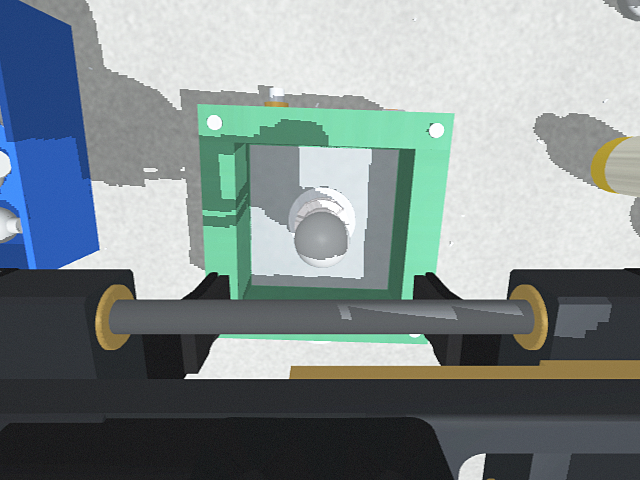

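The wrist view shows the ball at (321,240), between the fingers and in line with them. I'll descend 107 mm, grip and lift.

{"op": "play_rows", "data": {"steps": [[[0.003,0.001,0.03,0,0,0,0.087],[0,0,0.03,0,0,0,0.087],[0,0,0.03,0,0,0,0.087],[0,0,0.017,0,0,0,0.087],[0,0,0,0,0,0,0.087],[0,0,0,0,0,0,0.03],[0,0,0,0,0,0,0.03],[0,0,0,0,0,0,0.03],[0,0,0,0,0,0,0.03],[0,0,0,0,0,0,0.03]]], "force": 25}}

```text
time_s: 4.95
tool_pos: [0.5799, -0.0257, 0.1162]
tool_rot: [180.0, 0.1, -180.0]
force: [-0.6, 0.3, -0.3]
grip_width: 0.055
grasp_force: 0.0
```

{"op": "play_rows", "data": {"steps": [[[0,0,0,0,0,0,0.03],[0,0,0,0,0,0,0.03],[0,0,-0.01,0,0,0,0.03],[0,0,-0.03,0,0,0,0.03],[0,0,-0.04,0,0,0,0.03],[0,0,-0.04,0,0,0,0.03]]]}}

```text
time_s: 5.55
tool_pos: [0.579, -0.0257, 0.2369]
tool_rot: [-180.0, -0.1, -180.0]
force: [1.1, 1.5, -1.2]
grip_width: 0.0387
grasp_force: 25.0
```

{"op": "play_rows", "data": {"steps": [[[0.009,-0.041,0,0,0,0,0.03],[0.009,-0.041,0,0,0,0,0.03],[0.009,-0.041,0,0,0,0,0.03],[0.009,-0.041,0,0,0,0,0.03],[0.009,-0.041,0,0,0,0,0.03],[0.009,-0.041,0,0,0,0,0.03],[0.009,-0.041,0,0,0,0,0.03],[0.009,-0.041,0,0,0,0,0.03],[0,0,0,0,0,0,0.03]]]}}

```text
time_s: 6.45
tool_pos: [0.5032, -0.3615, 0.2362]
tool_rot: [-179.7, -0.1, 179.4]
force: [-0.0, -0.0, -1.3]
grip_width: 0.0383
grasp_force: 25.0
```

{"op": "play_rows", "data": {"steps": [[[0,0,0.04,0,0,0,0.03],[0,0,0.04,0,0,0,0.03],[0,0,0.03,0,0,0,0.03],[0,0,0.02,0,0,0,0.03],[0,0,0.01,0,0,0,0.03],[0,0,0,0,0,0,0.03]]]}}

```text
time_s: 7.05
tool_pos: [0.5071, -0.3527, 0.0945]
tool_rot: [179.9, -0.1, -180.0]
force: [0.5, -0.0, -0.6]
grip_width: 0.039
grasp_force: 25.0
```

{"op": "play_rows", "data": {"steps": [[[0,0,0,0,0,0,0.087],[0,0,0,0,0,0,0.087],[0,0,0,0,0,0,0.087],[0,0,0,0,0,0,0.087],[0,0,0,0,0,0,0.087],[0,0,-0.039,0,0,0,0.087],[0,0,-0.039,0,0,0,0.087],[0,0,-0.039,0,0,0,0.087],[0,0,-0.039,0,0,0,0.087]]]}}

```text
time_s: 7.95
tool_pos: [0.5074, -0.3537, 0.2533]
tool_rot: [-180.0, 0.0, 180.0]
force: [0.8, 0.6, -0.4]
grip_width: 0.0865
grasp_force: 0.0
```

{"op": "play_rows", "data": {"steps": [[[0.004,0.044,0,0,0,0,0.087],[0.004,0.044,0,0,0,0,0.087],[0.004,0.044,0,0,0,0,0.087],[0.004,0.044,0,0,0,0,0.087],[0.004,0.044,0,0,0,0,0.087],[0.004,0.044,0,0,0,0,0.087],[0.004,0.044,0,0,0,0,0.087],[0.004,0.044,0,0,0,0,0.087],[0.004,0.044,0,0,0,0,0.087]]]}}

```text
time_s: 8.85
tool_pos: [0.4711, 0.0439, 0.252]
tool_rot: [180.0, 0.1, 180.0]
force: [0.2, 0.0, -0.4]
grip_width: 0.0872
grasp_force: 0.0
```

{"op": "play_rows", "data": {"steps": [[[0.004,0.044,0,0,0,0,0.087],[0.004,0.044,0,0,0,0,0.087],[0.004,0.044,0,0,0,0,0.087],[0.004,0.044,0,0,0,0,0.087],[0.004,0.044,0,0,0,0,0.087],[0.004,0.044,0,0,0,0,0.087],[0.004,0.044,0,0,0,0,0.087],[0.004,0.044,0,0,0,0,0.087],[0,0,0,0,0,0,0.087],[0,0,0,0,0,0,0.087]]]}}

```text
time_s: 9.85
tool_pos: [0.4389, 0.3951, 0.2511]
tool_rot: [-180.0, -0.0, -179.9]
force: [-0.3, -0.1, 0.2]
grip_width: 0.0872
grasp_force: 0.0
```

Run:
```python
from h import *
o=get_obs();print(o["tool_pos"],o["tool_rot"],o["qpos"].round(1),o["time_s"])
c=read_camera("wrist")
for s in silhouettes("wrist","cap_wing")[:2]:
    e=s["extent"];print(s["p"],e,at_z(c,(e[0]+e[2])/2,(e[1]+e[3])/2,.03))
    np.save("capmask.npy",s["pixels"]) if s["p"]>.5 else 0
save(c,"wrist2.png")
s=read_camera("scene");save(s,"scene2.png")
r=silhouettes("scene","casting_ball");print([(q["p"],q["extent"]) for q in r[:3]])
```

```text
[0.43888705 0.39508377 0.25108618] [-1.79950936e+02 -2.66654167e-02 -1.79853185e+02] [-42.5  10.5  -2.4  89.5   0.5  80.   45.2] 9.85
0.93 [292.3, 189.1, 346.7, 246.5] [0.44340967 0.39393341 0.03      ]
[(0.51, [222.2, 135.8, 242.1, 157.4])]
```

View pics/wrist2.png

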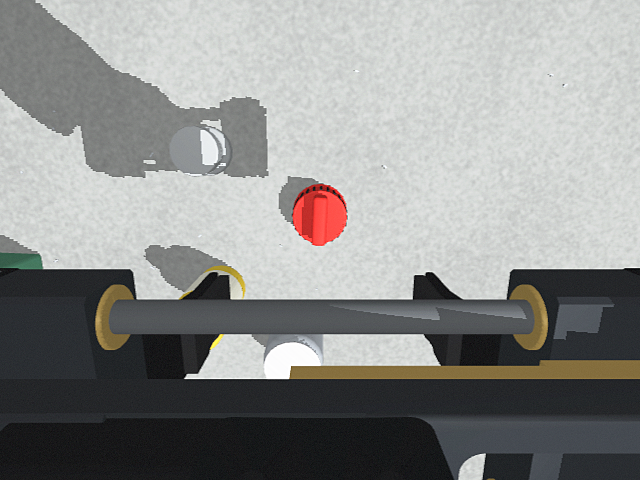

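View pics/scene2.png

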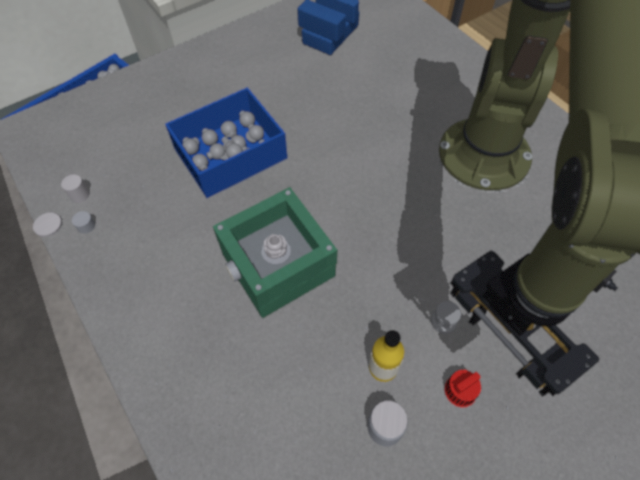

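The wrist view shows the cap at (320,215) with its wing along the image vertical, which is world x, so the current yaw suits it. The scene view shows the neck empty and the casting in the crate. I'll refine the wing's position and angle, and the neck axis.

Run:
```python
from h import *
c=read_camera("wrist");f=c["frame"]
g=f[182:252,286:354].astype(int)
cv2.imwrite("pics/crop.png",cv2.resize(f[182:252,286:354,::-1],None,fx=8,fy=8,interpolation=0))
# model: project outlines for centre hypotheses and fit extents
def ext(cx,cy):
    a=np.linspace(0,6.283,90)
    P=[]
    for r,z in((.031,0),(.031,.005),(.028,.043)):
        P+=[[cx+r*np.cos(t),cy+r*np.sin(t),z] for t in a]
    P+=[[cx+sx*.024,cy+sy*.007,.069] for sx in(-1,1) for sy in(-1,1)]
    q=np.array([proj(c,np.array(p)) for p in P]);return [*q.min(0),*q.max(0)]
m=(f[...,0]>90)&(f[...,1]<60)&(f[...,2]<60)
n,l,s,_=cv2.connectedComponentsWithStats(m.astype(np.uint8));i=l[215,320];x,y,w,h=s[i][:4]
obs=np.array([x-.0,y,x+w,y+h]);print(obs)
from scipy.optimize import least_squares
r=least_squares(lambda p:np.array(ext(*p))-obs,[.443,.394]);print(r.x,r.fun)
for e in(-.024,.024): print(proj(c,np.array([r.x[0]+e,r.x[1],.069])))
# neck from scene+side: reservoir empty; side/scene of neck top via bright pixels near predicted location
for nm in("scene","side"):
    k=read_camera(nm);p=proj(k,np.array([.579,-.027,.105]));print(nm,p)
    u,v=p.astype(int);cv2.imwrite(f"pics/n_{nm}.png",cv2.resize(k["frame"][v-30:v+30,u-30:u+30,::-1],None,fx=8,fy=8,interpolation=cv2.INTER_CUBIC))
a=[cv2.resize(cv2.imread("pics/"+n),(400,400)) for n in("crop.png","n_scene.png")]
cv2.imwrite("pics/both.png",np.hstack(a))
```

```text
[  0.   0. 640. 480.]
[0.47444097 0.39180581] [ 293.16241865  211.43400104 -293.42066558 -203.04382619]
[319.52174094 230.35740391]
[319.70183569 276.94005929]
scene [273.4547097  239.66103249]
side [363.4060782  246.13156579]
```

View pics/both.png

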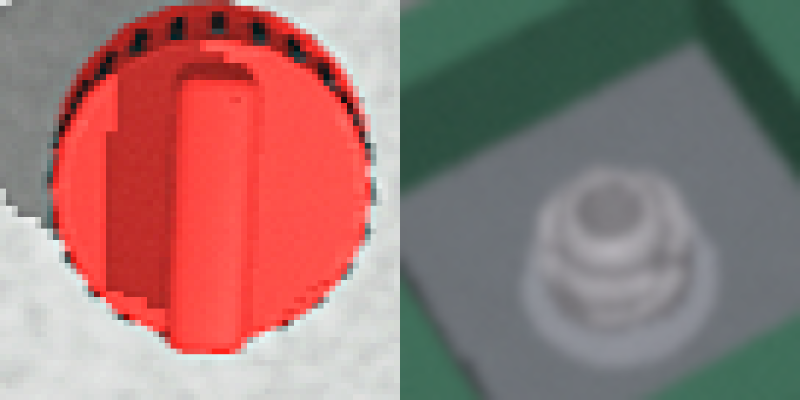

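The crop shows the wing top running from about (322,195) to (321,244). The neck's mouth in the scene view is at about (274.2,240.5).

Run:
```python
from h import *
c=read_camera("wrist");a=at_z(c,322.2,195.1,.069);b=at_z(c,320.9,243.6,.069)
print(a,b,(a+b)/2,np.linalg.norm(a-b))
f=c["frame"].astype(int);m=(f[...,0]>120)&(f[...,0]>2*f[...,1])&(f[...,0]>2*f[...,2]);m[260:]=0;m[:,:280]=0;m[:,360:]=0
y,x=np.nonzero(m);print(x.min(),x.max(),y.min(),y.max())
s=read_camera("scene");print(at_z(s,274.2,240.5,.105))
print(get_obs()["tool_pos"])
```

```text
[0.41575993 0.3951803  0.069     ] [0.46340677 0.39385099 0.069     ] [0.43958335 0.39451564 0.069     ] 0.04766538179183529
294 347 183 243
[ 0.57881352 -0.02452598  0.105     ]
[0.43976981 0.39372569 0.25186179]
```

The wing measures 47.7 mm, so the fix is sound: its centre is (0.4396,0.3945), already under the tool. I'll descend and grip.

{"op": "play_rows", "data": {"steps": [[[0,0.001,0.04,0,0,0,0.05],[0,0,0.04,0,0,0,0.05],[0,0,0.04,0,0,0,0.05],[0,0,0.04,0,0,0,0.05],[0,0,0.03,0,0,0,0.05],[0,0,0.015,0,0,0,0.05],[0,0,0,0,0,0,0.05],[0,0,0,0,0,0,0.05]]]}}

```text
time_s: 11.1
tool_pos: [0.4401, 0.3958, 0.0474]
tool_rot: [179.9, 0.1, -180.0]
force: [-0.1, -0.3, 0.4]
grip_width: 0.0504
grasp_force: 0.0
```

{"op": "play_rows", "data": {"steps": [[[0,0,0,0,0,0,0.005],[0,0,0,0,0,0,0.005],[0,0,0,0,0,0,0.005],[0,0,0,0,0,0,0.005],[0,0,0,0,0,0,0.005],[0,0,0,0,0,0,0.005]]], "force": 30}}

```text
time_s: 11.7
tool_pos: [0.4395, 0.3952, 0.0466]
tool_rot: [-180.0, 0.0, -180.0]
force: [-0.4, 0.6, 0.6]
grip_width: 0.014
grasp_force: 30.0
```

{"op": "play_rows", "data": {"steps": [[[0,0,-0.01,0,0,0,0.005],[0,0,-0.035,0,0,0,0.005],[0,0,-0.04,0,0,0,0.005],[0,0,-0.04,0,0,0,0.005],[0,0,-0.04,0,0,0,0.005],[0,0,-0.04,0,0,0,0.005],[0,0,0,0,0,0,0.005]]]}}

```text
time_s: 12.4
tool_pos: [0.4417, 0.3976, 0.2593]
tool_rot: [179.5, 0.5, -180.0]
force: [1.5, 0.8, 0.0]
grip_width: 0.0141
grasp_force: 30.0
```

{"op": "play_rows", "data": {"steps": [[[-0.02,-0.042,0,0,0,0,0.005],[-0.02,-0.042,0,0,0,0,0.005],[-0.02,-0.042,0,0,0,0,0.005],[-0.02,-0.042,0,0,0,0,0.005],[-0.02,-0.042,0,0,0,0,0.005],[-0.02,-0.042,0,0,0,0,0.005],[-0.02,-0.042,0,0,0,0,0.005],[-0.02,-0.042,0,0,0,0,0.005],[-0.02,-0.042,0,0,0,0,0.005],[-0.02,-0.042,0,0,0,0,0.005],[0,0,0,0,0,0,0.005],[0,0,0,0,0,0,0.005]]]}}

```text
time_s: 13.6
tool_pos: [0.6393, -0.0264, 0.2509]
tool_rot: [-180.0, -0.1, 179.8]
force: [-0.6, 1.3, -0.9]
grip_width: 0.0136
grasp_force: 30.0
```

Run:
```python
from h import *
o=get_obs();print(o["tool_pos"],o["tool_rot"],o["qpos"].round(1),o["time_s"],o["grip_width"])
c=read_camera("wrist");p=proj(c,np.array([.579,-.026,.105]));print(p)
u,v=p.astype(int);k=c["frame"][max(v-40,0):v+40,u-40:u+40,::-1];print(u-40,max(v-40,0),k.shape)
cv2.imwrite("pics/w3.png",np.hstack([cv2.resize(c["frame"][:,:,::-1],(420,315)),cv2.resize(k,(315,315),interpolation=cv2.INTER_CUBIC)]))
```

```text
[ 0.63931083 -0.02640395  0.25094108] [-1.79995593e+02 -7.11247703e-02  1.79817845e+02] [-12.8  16.7  16.2  82.8  -4.6  81.2  93.2] 13.6 0.013621875469021693
[320.34109631 157.35725022]
280 117 (80, 80, 3)
```

View pics/w3.png

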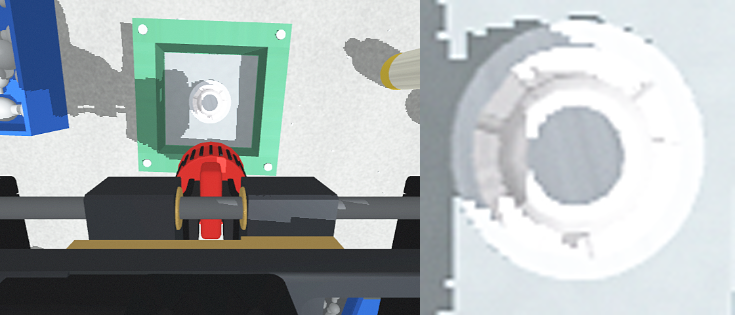

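The neck's bore appears at about (319.6,156.6) in the wrist image, which gives the axis as (0.5784,-0.0266) and agrees with the earlier estimates. I'll move over it and turn 90° clockwise, so the wrist has room for the anticlockwise turn.

{"op": "play_rows", "data": {"steps": [[[0.03,0,0,0,0,0,0.005],[0.031,0,0,0,0,0,0.005],[0,0,0,0,0,0.14,0.005],[0,0,0,0,0,0.14,0.005],[0,0,0,0,0,0.14,0.005],[0,0,0,0,0,0.14,0.005],[0,0,0,0,0,0.14,0.005],[0,0,0,0,0,0.14,0.005],[0,0,0,0,0,0.14,0.005],[0,0,0,0,0,0.14,0.005],[0,0,0,0,0,0.14,0.005],[0,0,0,0,0,0.14,0.005]]]}}

```text
time_s: 14.85
tool_pos: [0.578, -0.0221, 0.2517]
tool_rot: [180.0, -0.1, 99.7]
force: [-0.4, -0.7, -1.7]
grip_width: 0.0132
grasp_force: 30.0
```

{"op": "play_rows", "data": {"steps": [[[0,0,0,0,0,0.14,0.005],[0,0,0,0,0,0.031,0.005],[0,0,0.03,0,0,0,0.005],[0,0,0.03,0,0,0,0.005],[0,0,0,0,0,0,0.005],[0,0,0,0,0,0,0.005]]]}}

```text
time_s: 15.45
tool_pos: [0.5782, -0.023, 0.1919]
tool_rot: [-180.0, -0.0, 90.1]
force: [0.2, 0.3, -0.1]
grip_width: 0.0135
grasp_force: 30.0
```

Run:
```python
from h import *
o=get_obs();print(o["tool_pos"],o["tool_rot"],o["qpos"].round(1),o["time_s"],o["force"])
```

```text
[ 0.57822072 -0.023026    0.19191973] [-1.79967723e+02 -3.62272381e-02  9.01396769e+01] [-20.   10.9  22.4  96.8  -4.4  73.2   3.4] 15.45 [ 0.16177113  0.27886697 -0.13234386]
```

{"op": "play_rows", "data": {"steps": [[[-0.0035,0,0,0,0,0,0.005],[0,0,0,0,0,0,0.005],[0,0,0,0,0,0,0.005]]]}}

```text
time_s: 15.75
tool_pos: [0.5793, -0.0284, 0.1929]
tool_rot: [179.9, -0.0, 90.0]
force: [0.6, 0.2, -0.0]
grip_width: 0.0136
grasp_force: 30.0
```

Run:
```python
from h import *
for i in range(4):
    o=get_obs();print(o["tool_pos"],o["tool_rot"]); read_camera("side")
```

```text
[ 0.57926334 -0.02839235  0.19290461] [ 1.79871865e+02 -1.72194200e-02  8.99759173e+01]
[ 0.57907207 -0.02824987  0.19259398] [ 1.79902926e+02 -1.93123398e-02  8.99886994e+01]
[ 0.57893405 -0.0282039   0.19232283] [ 1.79927378e+02 -1.84584042e-02  8.99920419e+01]
[ 0.57879313 -0.0281538   0.19208438] [ 1.79952889e+02 -1.39292351e-02  8.99980678e+01]
```

{"op": "play_rows", "data": {"steps": [[[0.0015,0,0.02,0,0,0,0.005],[0,0,0.015,0,0,0,0.005],[0,0,0.005,0,0,0,0.005],[0,0,0.005,0,0,0,0.005],[0,0,0,0,0,0,0.005],[0,0,0,0,0,0,0.005],[0,0,0,0,0,0,0.005]]]}}

```text
time_s: 16.65
tool_pos: [0.579, -0.0267, 0.1473]
tool_rot: [179.9, -0.0, 90.0]
force: [0.2, 0.2, -1.7]
grip_width: 0.014
grasp_force: 30.0
```

{"op": "play_rows", "data": {"steps": [[[0,0,0.004,0,0,0,0.005],[0,0,0.004,0,0,0,0.005],[0,0,0.003,0,0,0,0.005],[0,0,0.002,0,0,0,0.005],[0,0,0.002,0,0,0,0.005],[0,0,0,0,0,0,0.005],[0,0,0,0,0,0,0.005],[0,0,0,0,0,0,0.005]]]}}

```text
time_s: 17.45
tool_pos: [0.5787, -0.0267, 0.1317]
tool_rot: [180.0, -0.0, 90.0]
force: [-0.5, 0.4, -1.5]
grip_width: 0.0137
grasp_force: 30.0
```

{"op": "play_rows", "data": {"steps": [[[0,0,0.001,0,0,0,0.005],[0,0,0.001,0,0,0,0.005],[0,0,0.001,0,0,0,0.005],[0,0,0.001,0,0,0,0.005],[0,0,0,0,0,0,0.005],[0,0,0,0,0,0,0.005]]]}}

```text
time_s: 18.05
tool_pos: [0.5787, -0.0267, 0.1291]
tool_rot: [180.0, -0.0, 90.0]
force: [-3.1, 0.8, 6.8]
grip_width: 0.0143
grasp_force: 30.0
```

The lugs are on the ledge, with contact at the expected height. I'll turn anticlockwise in stages under light preload.

{"op": "play_rows", "data": {"steps": [[[0,0,0,0,0,-0.1,0.005],[0,0,0,0,0,-0.1,0.005],[0,0,0,0,0,-0.1,0.005],[0,0,0,0,0,-0.1,0.005],[0,0,0,0,0,0,0.005]]]}}

```text
time_s: 18.55
tool_pos: [0.5786, -0.0267, 0.1276]
tool_rot: [180.0, -0.0, 112.9]
force: [-0.1, -0.5, -1.4]
grip_width: 0.0136
grasp_force: 30.0
```

```bash
cat > s.py <<'E'
from h import *
o=get_obs()
for k in("time_s","tool_pos","tool_rot","force","wrist_torque","qpos"):print(k,np.round(o[k],4))
E
python3 s.py
```

```text
time_s 18.55
tool_pos [ 0.5786 -0.0267  0.1276]
tool_rot [ 1.799887e+02 -4.700000e-03  1.129322e+02]
force [-0.0785 -0.4999 -1.4139]
wrist_torque [-0.0377  0.0161 -0.0097]
qpos [-16.8607  13.79    19.4216 101.0118  -4.9861  66.0279  27.0029]
```

{"op": "play_rows", "data": {"steps": [[[0,0,0.001,0,0,0,0.005],[0,0,0.001,0,0,0,0.005],[0,0,0.001,0,0,0,0.005],[0,0,0,0,0,0,0.005],[0,0,0,0,0,0,0.005]]]}}

```text
time_s: 19.05
tool_pos: [0.5785, -0.0266, 0.1245]
tool_rot: [-180.0, -0.0, 112.9]
force: [-0.6, -0.3, -0.4]
grip_width: 0.0135
grasp_force: 30.0
```

{"op": "play_rows", "data": {"steps": [[[0,0,0.001,0,0,0,0.005],[0,0,0.001,0,0,0,0.005],[0,0,0.001,0,0,0,0.005],[0,0,0.001,0,0,0,0.005],[0,0,0,0,0,0,0.005],[0,0,0,0,0,0,0.005]]]}}

```text
time_s: 19.65
tool_pos: [0.5785, -0.0267, 0.1206]
tool_rot: [180.0, -0.0, 112.9]
force: [-0.5, -0.2, -0.6]
grip_width: 0.0136
grasp_force: 30.0
```

```bash
python3 s.py
```

```text
time_s 19.65
tool_pos [ 0.5785 -0.0267  0.1206]
tool_rot [ 1.799967e+02 -2.000000e-03  1.129182e+02]
force [-0.4522 -0.1825 -0.595 ]
wrist_torque [0.0164 0.0036 0.0061]
qpos [-16.8251  14.1727  19.403  101.4227  -5.1416  65.2655  27.1037]
```

{"op": "play_rows", "data": {"steps": [[[0,0,0.001,0,0,0,0.005],[0,0,0.001,0,0,0,0.005],[0,0,0.0005,0,0,0,0.005],[0,0,0,0,0,0,0.005],[0,0,0,0,0,0,0.005]]]}}

```text
time_s: 20.15
tool_pos: [0.5787, -0.0267, 0.1191]
tool_rot: [180.0, -0.0, 112.9]
force: [-2.1, -0.1, 5.8]
grip_width: 0.0133
grasp_force: 30.0
```

It contacts at 68.6 mm, so the lugs have dropped into the thread. Now I'll screw it clockwise, feeding down about 0.4 mm per 0.1 rad.

{"op": "play_rows", "data": {"steps": [[[0,0,0.0003,0,0,0.1,0.005],[0,0,0.0004,0,0,0.1,0.005],[0,0,0.0004,0,0,0.1,0.005],[0,0,0.0004,0,0,0.1,0.005],[0,0,0.0004,0,0,0.1,0.005],[0,0,0.0004,0,0,0.1,0.005],[0,0,0,0,0,0,0.005],[0,0,0,0,0,0,0.005]]]}}

```text
time_s: 20.95
tool_pos: [0.5798, -0.0274, 0.1177]
tool_rot: [179.8, -0.0, 78.5]
force: [-1.2, -1.0, 7.6]
grip_width: 0.0139
grasp_force: 30.0
```

```bash
python3 s.py
```

```text
time_s 20.95
tool_pos [ 0.5798 -0.0274  0.1177]
tool_rot [ 1.79829e+02 -4.90000e-03  7.85110e+01]
force [-1.1895 -0.9777  7.6335]
wrist_torque [-0.4058  0.5035 -0.0699]
qpos [-20.453   14.6306  23.7199 101.6987  -6.4221  64.8284  -6.1863]
```

{"op": "play_rows", "data": {"steps": [[[0,0,0.0003,0,0,0.1,0.005],[0,0,0.0004,0,0,0.1,0.005],[0,0,0.0004,0,0,0.1,0.005],[0,0,0.0004,0,0,0.1,0.005],[0,0,0,0,0,0,0.005],[0,0,0,0,0,0,0.005]]]}}

```text
time_s: 21.55
tool_pos: [0.5795, -0.0271, 0.1152]
tool_rot: [179.9, -0.1, 55.7]
force: [0.1, -0.9, 6.6]
grip_width: 0.0139
grasp_force: 30.0
```

```bash
python3 s.py
```

```text
time_s 21.55
tool_pos [ 0.5795 -0.0271  0.1152]
tool_rot [ 1.798841e+02 -5.350000e-02  5.574350e+01]
force [ 0.0584 -0.9335  6.5885]
wrist_torque [-0.4218  0.0491 -0.1228]
qpos [-22.9648  15.0136  26.6547 101.9313  -7.3723  64.646  -28.1998]
```

{"op": "play_rows", "data": {"steps": [[[0,0,0.0004,0,0,0.08,0.005],[0,0,0.0004,0,0,0.08,0.005],[0,0,0.0003,0,0,0.08,0.005],[0,0,0,0,0,0,0.005],[0,0,0,0,0,0,0.005]]]}}

```text
time_s: 22.05
tool_pos: [0.5791, -0.027, 0.1137]
tool_rot: [179.9, -0.1, 42.0]
force: [1.1, -1.5, 5.4]
grip_width: 0.014
grasp_force: 30.0
```

```bash
python3 s.py
```

```text
time_s 22.05
tool_pos [ 0.5791 -0.027   0.1137]
tool_rot [ 1.799335e+02 -5.310000e-02  4.202580e+01]
force [ 1.1151 -1.4726  5.4245]
wrist_torque [-0.4749  0.001  -0.1008]
qpos [-24.4995  15.2715  28.4786 102.0774  -7.9844  64.559  -41.4125]
```

{"op": "play_rows", "data": {"steps": [[[0,0,0.0002,0,0,0.06,0.005],[0,0,0.0002,0,0,0.06,0.005],[0,0,0,0,0,0.06,0.005],[0,0,0,0,0,0,0.005],[0,0,0,0,0,0,0.005]]]}}

```text
time_s: 22.55
tool_pos: [0.5793, -0.0269, 0.1135]
tool_rot: [179.9, -0.0, 31.9]
force: [0.3, -1.2, 6.5]
grip_width: 0.0147
grasp_force: 32.2
```

```bash
python3 s.py
```

```text
time_s 22.55
tool_pos [ 0.5793 -0.0269  0.1135]
tool_rot [ 1.799126e+02 -4.980000e-02  3.186210e+01]
force [ 0.2688 -1.169   6.5169]
wrist_torque [-0.4711  0.0959  0.7982]
qpos [-25.7042  15.4373  29.8667 102.1165  -8.3929  64.5647 -51.2625]
```

The wrist torque rose to 0.8 N m at 1.41 rad with 5.6 mm of fall, so the cap is at its hard stop. I'll release it and back off.

{"op": "play_rows", "data": {"steps": [[[0,0,0,0,0,0,0.04],[0,0,0,0,0,0,0.04],[0,0,0,0,0,0,0.04],[0,0,0,0,0,0,0.04],[0,0,-0.02,0,0,0,0.04],[0,0,-0.04,0,0,0,0.04],[0,0,-0.04,0,0,0,0.04],[0.04,0,-0.03,0,0,0,0.04],[0.04,0,0,0,0,0,0.04],[0,0,0,0,0,0,0.04],[0,0,0,0,0,0,0.04]]]}}

```text
time_s: 23.65
tool_pos: [0.6464, 0.0159, 0.2412]
tool_rot: [-180.0, 0.2, 31.7]
force: [-0.7, -0.7, 0.8]
grip_width: 0.0399
grasp_force: 0.0
```

```bash
python3 s.py
python3 - <<'E'
from h import *
rs=[];im=[]
for n in("scene","side"):
    c=read_camera(n);s=silhouettes(n,"cap_wing")[0];e=s["extent"];p=proj(c,np.array([.5785,-.0266,.1235]));print(n,s["p"],e,p,proj(c,np.array([.5785,-.0266,.1365])))
    u,v=p.astype(int);im.append(cv2.resize(c["frame"][v-50:v+50,u-50:u+50,::-1],(400,400),interpolation=cv2.INTER_CUBIC))
cv2.imwrite("pics/end.png",np.hstack(im))
E
```

```text
time_s 23.65
tool_pos [0.6464 0.0159 0.2412]
tool_rot [-1.799751e+02  1.646000e-01  3.165730e+01]
force [-0.6926 -0.6564  0.7797]
wrist_torque [-0.103   0.1257 -0.0545]
qpos [-26.8343  18.9047  29.7392  82.9708  -9.3015  80.7431 -55.253 ]
scene 0.93 [259.2, 241.3, 290.3, 262.1] [272.99607785 234.80433064] [272.43242142 231.28691212]
side 0.8 [345.5, 226.4, 379.6, 271.1] [363.70065358 239.08427489] [364.13321657 234.07064664]
```

View pics/end.png

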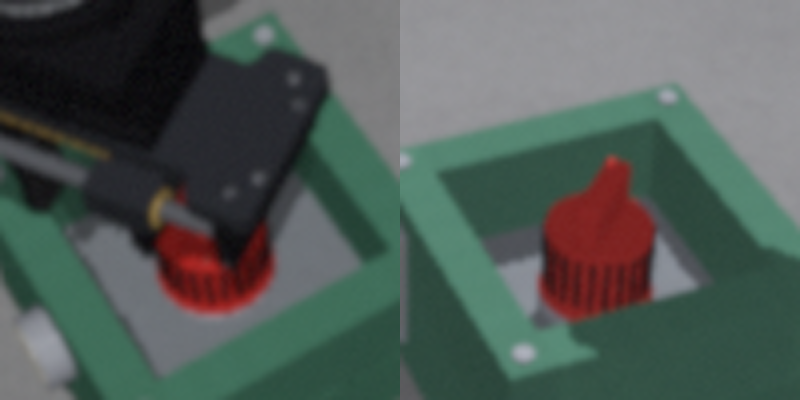

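The side view shows the cap upright at about (363,240), low on the neck with its rim near the recess floor. The gripper is clear of it, so I'll hand in.

```bash
python3 -c "
from cell import sign_off
print(sign_off())"
```

```text
the job is handed in; nothing more can be done
None
```

The job is handed in after about 24 s: the casting is in the blue crate, the cap is screwed to its hard stop and released, and nothing went near the bottle, tin or coupling (the hand-in returned no verdict).

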